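Line up the squeeze bottles by size

TASK

Tidy the four squeeze bottles onto the board: stand one in the middle of each black coaster, in order of size, with the smallest next to the green-lidded tub and the largest next to the candlestick. Keep the bottles upright all the while, do not shift the tub or the candlestick, and leave everything standing free.

Things in the scene. Friction and masses are not known exactly. Their poses are not given: they have to be found in the camera images.
- bottle_w (a point): smallest of four cream squeeze bottles, white collar and red-tipped nozzle: 80 mm tall, round, 36 mm across. Point at its centre, 40 mm above its foot; z up. Straight cylinder for the lowest 48 mm, then 32 mm of shoulder, collar and nozzle. Grip the body about 38 mm above its foot (the nozzle needs 42 mm above that). Loose, about 60 g; starts upright on the counter (z = 0), up to 140 mm tall neighbours nearby
- bottle_x (a point): second smallest of four cream squeeze bottles, white collar and red-tipped nozzle: 100 mm tall, round, 40 mm across. Point at its centre, 50 mm above its foot; z up. Straight cylinder for the lowest 68 mm, then 32 mm of shoulder, collar and nozzle. Grip the body about 58 mm above its foot (the nozzle needs 42 mm above that). Loose, about 90 g; starts upright on the counter (z = 0), up to 140 mm tall neighbours nearby
- bottle_y (a point): second largest of four cream squeeze bottles, white collar and red-tipped nozzle: 120 mm tall, round, 44 mm across. Point at its centre, 60 mm above its foot; z up. Straight cylinder for the lowest 88 mm, then 32 mm of shoulder, collar and nozzle. Grip the body about 78 mm above its foot (the nozzle needs 42 mm above that). Loose, about 140 g; starts upright on the counter (z = 0), up to 140 mm tall neighbours nearby
- bottle_z (a point): largest of four cream squeeze bottles, white collar and red-tipped nozzle: 140 mm tall, round, 48 mm across. Point at its centre, 70 mm above its foot; z up. Straight cylinder for the lowest 108 mm, then 32 mm of shoulder, collar and nozzle. Grip the body about 98 mm above its foot (the nozzle needs 42 mm above that). Loose, about 200 g; starts upright on the counter (z = 0), up to 140 mm tall neighbours nearby
- coaster_a (a point): one of four identical round black rubber coasters, 70 mm across and 3 mm thick, fixed about 80 mm apart in a row on an 8 mm thick wooden board; which letter lies where along the row changes. Point at the centre of its top face, 11 mm above the counter; z up
- coaster_b (a point): one of four identical round black rubber coasters, 70 mm across and 3 mm thick, fixed about 80 mm apart in a row on an 8 mm thick wooden board; which letter lies where along the row changes. Point at the centre of its top face, 11 mm above the counter; z up
- coaster_c (a point): one of four identical round black rubber coasters, 70 mm across and 3 mm thick, fixed about 80 mm apart in a row on an 8 mm thick wooden board; which letter lies where along the row changes. Point at the centre of its top face, 11 mm above the counter; z up
- coaster_d (a point): one of four identical round black rubber coasters, 70 mm across and 3 mm thick, fixed about 80 mm apart in a row on an 8 mm thick wooden board; which letter lies where along the row changes. Point at the centre of its top face, 11 mm above the counter; z up
- tub (a point): round food tub with a green lid (darker in the middle), 92 mm across, 56 mm tall, standing on the board at one end of the row of coasters (either end), about 95 mm from the nearest coaster's centre. Point at its centre, 28 mm above its foot; loose
- candlestick (a point): brass candlestick with a white candle, 64 mm across at the foot, 130 mm tall plus wick, standing on the board at the other end of the row, about 95 mm from the nearest coaster's centre. Point on its axis 65 mm above its foot; loose
Mind the look-alikes: they are no part of the job. What is shaped like the part that bears bottle_x but blue is not meant. Leave any purple look-alike of the part that bears bottle_y alone.

How it is judged (in metres and radians):
At the end, for the whole second after the job is handed in: Each bottle stands upright (within 0.1 rad) at rest on a coaster, its axis within 12 mm of the coaster's centre and its foot within 5 mm of the coaster's top; counted from the tub the order is smallest, second smallest, second largest, largest (80, 100, 120, 140 mm); none is held ((horizontal distance between bottle_w and coaster_a below 0.012 m or horizontal distance between bottle_w and coaster_b below 0.012 m or horizontal distance between bottle_w and coaster_c below 0.012 m or horizontal distance between bottle_w and coaster_d below 0.012 m) and horizontal distance between bottle_w and tub between 0.055 and 0.135 m and height (world z) of bottle_w between 0.046 and 0.056 m and angle between each of bottle_w, bottle_x, bottle_y, bottle_z's own z axis and vertical below 0.1 rad and linear speed of each of bot_w, bot_x, bot_y, bot_z below 0.01 m/s and contact force between each of bot_w, bot_x, bot_y, bot_z and the fingers below 0.1 N and (horizontal distance between bottle_x and coaster_a below 0.012 m or horizontal distance between bottle_x and coaster_b below 0.012 m or horizontal distance between bottle_x and coaster_c below 0.012 m or horizontal distance between bottle_x and coaster_d below 0.012 m) and horizontal distance between bottle_x and tub between 0.135 and 0.215 m and height (world z) of bottle_x between 0.056 and 0.066 m and (horizontal distance between bottle_y and coaster_a below 0.012 m or horizontal distance between bottle_y and coaster_b below 0.012 m or horizontal distance between bottle_y and coaster_c below 0.012 m or horizontal distance between bottle_y and coaster_d below 0.012 m) and horizontal distance between bottle_y and tub between 0.215 and 0.295 m and height (world z) of bottle_y between 0.066 and 0.076 m and (horizontal distance between bottle_z and coaster_a below 0.012 m or horizontal distance between bottle_z and coaster_b below 0.012 m or horizontal distance between bottle_z and coaster_c below 0.012 m or horizontal distance between bottle_z and coaster_d below 0.012 m) and horizontal distance between bottle_z and tub between 0.295 and 0.375 m and height (world z) of bottle_z between 0.076 and 0.086 m); the robot touches nothing.
It fails at once if a bottle is tipped over (more than 35 degrees) (angle between any of bottle_w, bottle_x, bottle_y, bottle_z's own z axis and vertical above 0.61 rad).
It fails at once if the tub or the candlestick is shifted by more than 15 mm (distance of any of tub, candlestick from where it was at the start of the episode above 0.015 m).
It also fails if it takes over 112 s, if anything falls off the work surface, if the arm or the gripper's body presses on something with over 40 N, if the wrist force passes 120 N, or if a joint passes its speed limit or range.

ROBOT

A 7-joint arm with a two-finger parallel gripper is mounted at the origin on the work surface. World frame = base frame: x ahead of the robot, y to its left, z up, the work surface at z = 0. Lengths are in mm, angles in degrees, forces in N, time in s.
With the tool pointing down it reaches from about 400 to 850 mm from the base axis. Payload 4.5 kg.
Tool frame: the origin (TCP) lies on the mounting face of the last link; the fingertips stand 166 mm ahead of it and the grasp point (between the pads) lies 147 mm ahead of it; z points along the fingers, y is the line along which they close (so a half turn about z gives the same grasp; the last joint's range is limited). The gripper opens to 88 mm and grips with 3 to 60 N. Pads are 18 mm wide; open, the fingers measure 123 mm over their backs; the gripper's body (75 mm by 187 mm) begins 45 mm behind the grasp point.
Start: joints at [78.541, 39.483, -11.15, 89.685, 9.013, 51.709, -12.324], TCP at [144.82, -608.001, 404.743] pointing down, gripper open.
Joint ranges: [-172.22, 172.22], [-26.19, 119.32], [-84.43, 86.54], [7.71, 146.69], [-57.33, 237.33], [2.42, 119.75], [-152.13, 152.13]. Speed limits (degrees/s): [147.25, 147.25, 180, 180, 180, 180, 180].

INTERFACE

Orientations are given as a 3x3 rotation matrix whose columns are the frame's x, y, z axes.
In Python, from station import observe, cams, sign_off gives the robot as it stands.
- The arm moves only by the tool send_rows, never from a script. Its argument "commands" is a list that holds one entry, the list of rows, each a list of 7 numbers: the shift along the world's x, y, z in m, then the turn, a rotation vector about the world's x, y, z in degrees, then the closure, from 0 (fully open) to 1 (shut). In form: [[[dx, dy, dz, wx, wy, wz, gripper], ...]]. A call has 1 to 5 rows; each row is the pose to reach, as a shift and turn from the pose commanded when the call began; what a row does not reach only later rows make up. A row lasts 1/12 s, in which the tool goes at most 41.7 mm and 7.16 degrees, less where a joint would pass 70% of its speed; a pose out of reach is approached as far as the arm can. A call with a gripper value outside its range is refused whole. The fingers move at their own pace and stop on an object; "squeeze" is the grip in N (left out, the last holds). Time passes only in rows, so rows that repeat a pose let the fingers close. It gives the time, the measured TCP pose, the force, the opening and the grip force at its end, in the units of the state.
- observe(): the state, without advancing time (a new reading comes with each control period).
- cams.capture(name): name is "scene" or "side" or "wrist"; returns the picture (480x640x3 uint8, blue, green, red); there is no depth.
- cams.calibration(name): a dict with "vfov" (degrees; the focal length in pixels is half the picture's height over the tangent of half this angle, whatever the lens; pixels are square), "cx", "cy" (the principal point, pixels), "cam_to_world" (4x4, takes a point from camera to world coordinates). Camera axes: x right, y up, looking along -z (the intrinsics and any distortion apply to the point x, -y, -z); pixel columns grow to the right and rows downward; lengths in mm; the calibration is good to about 2 mm. A picture is of the moment at which its call begins: read the wrist's pose just before it. calibration takes no time and is no camera call; for the wrist camera it gives the pose at the moment of the call.
- sign_off(): hands the job in; it is judged then, once.
Trained networks look in the newest picture that a camera, given by its name, has taken for a name from the list of things; names that differ only in an ending like _2 or _b are one class to them, and where a whole thing is asked for, a point or a joint stands for the part that bears it (a point fixed in the world has none). Each returns a list of dicts, best first, with "p" (0 to 1); they miss things now and then, are a little off and sometimes report something else, mostly with a low value. They report only what shows in the picture. A call takes as long as a camera call. They do not tell look-alikes from the thing itself.
- cams.spot_in(camera, thing): "bbox" ([left, top, right, bottom] in pixels, round what is visible of it).
- cams.tip_of(camera, thing): "xy" ([column, row] in pixels: a listed point, or the origin of a listed thing).
The state is a dict: "clock": time; "joint_positions": joint angles; "qvel": joint speeds; "tau": joint torques, N m; "tool_pos": TCP position; "tool_rot": TCP orientation; "contact_force": force on the tool from outside, world axes, zero at the start; "moment": the same for the moment, N m; "opening": finger opening in mm; "grasp_force": force on a finger pad.
Only numpy, scipy, OpenCV 4.12 (cv2) and the standard library are available. Lean on these libraries where they do the work, as an engineer would, in place of code of your own. Each camera call takes 0.05 s, during which the arm holds its last target. There are 200 camera calls.

## Working session

There is one attempt and no reset: what is moved stays moved. The work goes in short steps, Python scripts to look and compute and a tool call to move; the robot and the scene stay as the last step left them, time stands still between calls to the robot, and variables do not carry over. Pictures are saved under pics/ and viewed, at most 14 in all, crops included, and the job is handed in when it is done.

Besides the shell and the picture viewer there is one more tool, called after "Request:" as name([rows], argument=value, ...), one row to a line, values as JSON. send_rows: Moves the arm, as the interface text tells. Its arguments: {"type":"object","properties":{"commands":{"type":"array"},"squeeze":{"type":"number"}},"required":["commands"]}

```bash
mkdir -p pics; ls
python3 - <<'E'
from station import observe,cams
import cv2,numpy as np
for n in ["scene","side"]:
    im=cams.capture(n); cv2.imwrite(f"pics/{n}0.png",im)
    c=cams.calibration(n); print(n,{k:np.round(v,3).tolist() if not isinstance(v,str) else v for k,v in c.items()})
    for t in ["bottle_w","bottle_x","bottle_y","bottle_z","coaster_a","tub","candlestick"]:
        print(t,[(np.round(d['xy']).tolist(),round(d['p'],2)) for d in cams.tip_of(n,t)][:6])
s=observe();print(s['tool_pos'],np.round(s['tool_rot'],3).tolist(),s['opening'],s['clock'])
E
```

```text
pics
scene {'vfov': 56.071, 'cx': 325.354, 'cy': 239.245, 'cam_to_world': [[-0.378, -0.631, 0.677, 1098.581], [0.926, -0.253, 0.28, 203.655], [-0.005, 0.733, 0.68, 631.699], [0.0, 0.0, 0.0, 1.0]]}
bottle_w [([323.0, 234.0], 0.96), ([378.0, 203.0], 0.92), ([481.0, 253.0], 0.91), ([307.0, 202.0], 0.84), ([242.0, 187.0], 0.83), ([408.0, 230.0], 0.74)]
bottle_x [([323.0, 234.0], 0.96), ([378.0, 203.0], 0.92), ([481.0, 253.0], 0.91), ([307.0, 202.0], 0.84), ([242.0, 187.0], 0.83), ([408.0, 230.0], 0.74)]
bottle_y [([323.0, 234.0], 0.96), ([378.0, 203.0], 0.92), ([481.0, 253.0], 0.91), ([307.0, 202.0], 0.84), ([242.0, 187.0], 0.83), ([408.0, 230.0], 0.74)]
bottle_z [([323.0, 234.0], 0.96), ([378.0, 203.0], 0.92), ([481.0, 253.0], 0.91), ([307.0, 202.0], 0.84), ([242.0, 187.0], 0.83), ([408.0, 230.0], 0.74)]
coaster_a [([316.0, 310.0], 0.9), ([365.0, 326.0], 0.82), ([406.0, 344.0], 0.72), ([274.0, 295.0], 0.71), ([471.0, 342.0], 0.49)]
tub [([469.0, 343.0], 0.75)]
candlestick [([218.0, 264.0], 0.89)]
side {'vfov': 51.896, 'cx': 317.239, 'cy': 241.878, 'cam_to_world': [[-0.979, 0.115, -0.168
[... 340 characters left out ...]
1.0, 182.0], 0.77), ([373.0, 376.0], 0.61), ([392.0, 225.0], 0.55)]
bottle_y [([354.0, 242.0], 0.89), ([421.0, 274.0], 0.86), ([366.0, 294.0], 0.78), ([391.0, 182.0], 0.77), ([373.0, 376.0], 0.61), ([392.0, 225.0], 0.55)]
bottle_z [([354.0, 242.0], 0.89), ([421.0, 274.0], 0.86), ([366.0, 294.0], 0.78), ([391.0, 182.0], 0.77), ([373.0, 376.0], 0.61), ([392.0, 225.0], 0.55)]
coaster_a [([236.0, 326.0], 0.78), ([273.0, 263.0], 0.73), ([279.0, 240.0], 0.67), ([251.0, 290.0], 0.57)]
tub [([217.0, 364.0], 0.8)]
candlestick [([281.0, 186.0], 0.57), ([389.0, 184.0], 0.41)]
[ 144.80823432 -607.99870534  404.77652432] [[0.973, 0.232, 0.0], [0.232, -0.973, -0.0], [0.0, 0.0, -1.0]] 88.16973029296499 0.8
```

View pics/scene0.png

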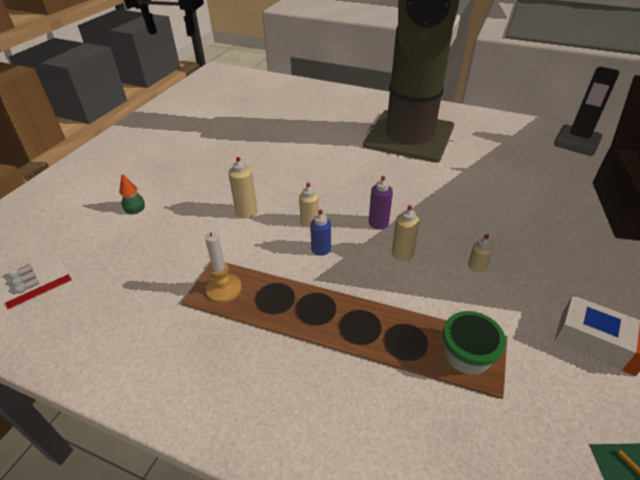

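View pics/side0.png

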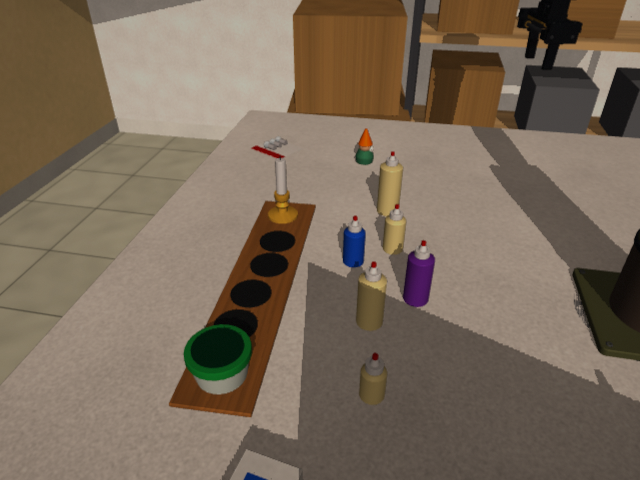

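The scene view shows the candlestick at (222,285) and the tub at (472,345), with the coasters between them. The cream bottles are z (242,187), x (308,203), y (406,232) and w (481,253). The blue bottle (321,234) and the purple one (380,203) are decoys. The side view agrees.

```bash
cat > h.py <<'E'
from station import observe,cams
import numpy as np, cv2
def ray(n,uv,c=None):
    c=c or cams.calibration(n); f=240/np.tan(np.radians(c['vfov']/2)); M=np.array(c['cam_to_world'])
    d=M[:3,:3]@np.array([(uv[0]-c['cx'])/f,-(uv[1]-c['cy'])/f,-1]); return M[:3,3],d
def atz(n,uv,z,c=None):
    o,d=ray(n,uv,c); return (o+d*(z-o[2])/d[2])[:2]
E
python3 - <<'E'
from h import *
S={'z':((242,187),(391,182),70),'x':((307,202),(392,225),50),'y':((408,230),(373,294+3),60),'w':((481,253),(373,376),40),
'blue':((323,234),(354,242),50),'purp':((378,203),(421,274),60),
'c1':((274,295),(279,240),11),'c2':((316,310),(273,263),11),'c3':((365,326),(251,290),11),'c4':((406,344),(236,326),11),'tub':((469,343),(217,364),36),'cand':((218,264),(281,186),73)}
for k,(a,b,z) in S.items():
    p,q=atz('scene',a,z),atz('side',b,z); print(k,p.round(),q.round(), 'r',np.hypot(*p).round())
E
```

```text
z [ 455. -251.] [ 450. -253.] r 520.0
x [ 428. -115.] [ 435. -117.] r 443.0
y [447. 104.] [447. 110.] r 459.0
w [436. 243.] [430. 246.] r 499.0
blue [507. -46.] [498. -46.] r 509.0
purp [388.  26.] [376.  37.] r 389.0
c1 [650. -82.] [651. -78.] r 655.0
c2 [653.   1.] [642.  -4.] r 653.0
c3 [654.  90.] [658.  78.] r 660.0
c4 [662. 163.] [654. 166.] r 682.0
tub [642. 255.] [644. 265.] r 690.0
cand [ 669. -175.] [ 672. -184.] r 692.0
```

Request:
send_rows([
  [[0.026,0.03,0,0,0,6.4,0],[0.051,0.059,0,0,0,12.8,0],[0.077,0.089,0,0,0,19.2,0],[0.102,0.119,0,0,0,25.6,0],[0.128,0.148,0,0,0,32,0]],
])

```text
clock: 1.22
tool_pos: [273.6, -458.4, 405.0]
tool_rot: [[0.699, 0.716, 0.0], [0.716, -0.699, -0.0], [-0.0, 0.0, -1.0]]
contact_force: [0.9, 0.7, -0.8]
opening: 88.4
grasp_force: 0.0
```

Request:
send_rows([
  [[0.026,0.03,0,0,0,6.4,0],[0.051,0.059,0,0,0,12.8,0],[0.077,0.089,0,0,0,19.2,0],[0.102,0.119,0,0,0,25.6,0],[0.128,0.148,0,0,0,32,0]],
])

```text
clock: 1.63
tool_pos: [401.6, -310.4, 405.0]
tool_rot: [[0.213, 0.977, 0.0], [0.977, -0.213, -0.001], [-0.0, 0.0, -1.0]]
contact_force: [0.7, -0.8, 0.8]
opening: 88.3
grasp_force: 0.0
```

Request:
send_rows([
  [[0.026,0.03,0,0,0,6.4,0],[0.051,0.06,0,0,0,12.6,0],[0.051,0.06,0,0,0,12.6,0],[0.051,0.06,0,0,0,12.6,0]],
])

```text
clock: 1.97
tool_pos: [453.4, -249.8, 405.0]
tool_rot: [[-0.005, 1.0, 0.002], [1.0, 0.005, 0.001], [0.001, 0.002, -1.0]]
contact_force: [0.2, -0.6, -0.5]
opening: 88.3
grasp_force: 0.0
```

```bash
cat >> h.py <<'E'
def look(pic=None,things=("bottle_z",)):
    s=observe(); c=cams.calibration('wrist'); im=cams.capture('wrist')
    if pic: cv2.imwrite(f"pics/{pic}.png",im)
    print('tcp',s['tool_pos'].round(1) if hasattr(s['tool_pos'],'round') else s['tool_pos'],'open',round(s['opening'],1),'t',round(s['clock'],1))
    return s,c,im
E
python3 - <<'E'
from h import *
s,c,im=look('w1'); print(np.round(s['tool_rot'],3).tolist(), np.round(c['cam_to_world'],3).tolist(),c['vfov'],c['cx'],c['cy'],s['joint_positions'])
for t in ['bottle_z','coaster_a']: print([(np.round(d['xy']).tolist(),round(d['p'],2)) for d in cams.tip_of('wrist',t)])
E
```

```text
tcp [ 453.4 -249.8  405. ] open 88.3 t 2.0
[[-0.005, 1.0, 0.002], [1.0, 0.005, 0.001], [0.001, 0.002, -1.0]] [[1.0, -0.004, -0.004, 452.694], [0.005, 0.956, 0.293, -172.23], [0.002, -0.293, 0.956, 385.292], [0.0, 0.0, 0.0, 1.0]] 66.9949061259181 320.3684776617657 241.12971847646884 [ 43.36059137  33.80673155 -31.41154975 107.46317693  23.96616152
  45.29127145  -0.60150806]
[([293.0, 48.0], 0.8)]
[([542.0, 20.0], 0.56), ([586.0, 131.0], 0.34)]
```

View pics/w1.png

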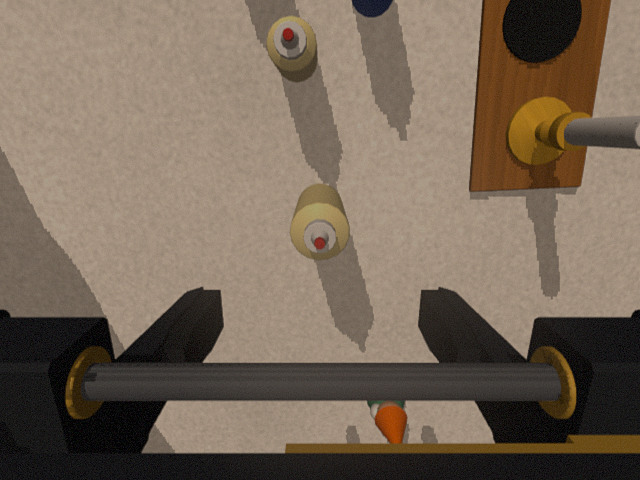

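Wrist view: z's red tip is at (319,243), x's red tip at (288,34), the candlestick foot at (543,131), and a coaster at (542,20).

```bash
cat >> h.py <<'E'
def reds(im):
    h=cv2.cvtColor(im,cv2.COLOR_BGR2HSV)
    m=cv2.inRange(h,(0,150,70),(6,255,255))|cv2.inRange(h,(174,150,70),(180,255,255))
    n,_,st,ce=cv2.connectedComponentsWithStats(m)
    return [(ce[i],st[i,4]) for i in range(1,n) if st[i,4]>15]
def blacks(im,lim=45):
    m=(im.max(2)<lim).astype(np.uint8)
    m[300:]=0
    cs,_=cv2.findContours(m,0,1)[-2:]
    return [cv2.fitEllipse(c) for c in cs if cv2.contourArea(c)>1000]
E
python3 - <<'E'
from h import *
im=cv2.imread('pics/w1.png'); c=cams.calibration('wrist')
for p,a in reds(im): print(p.round(),a,'z140',atz('wrist',p,139,c).round(1),'z100',atz('wrist',p,99,c).round(1))
for e in blacks(im): print(np.round(e[0]),np.round(e[1]),atz('wrist',e[0],11,c).round(1))
# cylinder axis check: shoulder circle of z
for uv in [(319,229)]: print(atz('wrist',uv,108,c))
E
```

```text
[288.  34.] 98 z140 [ 431.  -120.8] z100 [ 427.8 -111.8]
[319. 243.] 92 z140 [ 449.7 -252.9] z100 [ 449.5 -265.4]
[540.  27.] [64. 83.] [651.3 -87.3]
[ 449.41062525 -251.05810464]
```

Request:
send_rows([
  [[-0.004,-0.003,-0.035,0,0,0,0],[-0.004,-0.003,-0.075,0,0,0,0],[-0.004,-0.003,-0.115,0,0,0,0],[-0.004,-0.003,-0.145,0,0,0,0],[-0.004,-0.003,-0.158,0,0,0,0]],
], squeeze=15)

```text
clock: 2.53
tool_pos: [445.5, -256.3, 243.2]
tool_rot: [[0.003, 1.0, -0.006], [1.0, -0.003, 0.001], [0.001, -0.006, -1.0]]
contact_force: [-0.6, 0.8, -0.1]
opening: 88.0
grasp_force: 0.0
```

Request:
send_rows([
  [[0,0,0,0,0,0,0],[0,0,0,0,0,0,0.3],[0,0,0,0,0,0,0.6],[0,0,0,0,0,0,1],[0,0,0,0,0,0,1]],
])

```text
clock: 2.95
tool_pos: [448.1, -255.5, 248.0]
tool_rot: [[0.001, 1.0, 0.002], [1.0, -0.001, -0.001], [-0.001, 0.002, -1.0]]
contact_force: [-0.3, -1.1, 0.4]
opening: 63.5
grasp_force: 0.0
```

Request:
send_rows([
  [[0,0,0,0,0,0,1],[0,0,0,0,0,0,1],[0,0,0,0,0,0,1],[0,0,0,0,0,0,1],[0,0,0,0,0,0,1]],
])

```text
clock: 3.37
tool_pos: [448.4, -255.1, 247.3]
tool_rot: [[-0.0, 1.0, 0.002], [1.0, 0.0, -0.001], [-0.001, 0.002, -1.0]]
contact_force: [1.3, -0.5, 6.0]
opening: 47.8
grasp_force: 14.8
```

Request:
send_rows([
  [[0,0,0.015,0,0,0,1],[0,0,0.045,0,0,0,1],[0,0,0.085,0,0,0,1],[0,0,0.125,0,0,0,1],[0,0,0.158,0,0,0,1]],
])

```text
clock: 3.78
tool_pos: [447.2, -254.8, 406.5]
tool_rot: [[-0.0, 1.0, -0.001], [1.0, 0.0, 0.001], [0.001, -0.001, -1.0]]
contact_force: [0.7, -0.5, -2.4]
opening: 47.9
grasp_force: 14.8
```

Request:
send_rows([
  [[0.012,0.015,0,0,0,0,1],[0.036,0.046,0,0,0,0,1],[0.06,0.077,0,0,0,0,1],[0.084,0.107,0,0,0,0,1],[0.105,0.135,0,0,0,0,1]],
])

```text
clock: 4.2
tool_pos: [553.3, -118.2, 404.2]
tool_rot: [[-0.0, 1.0, -0.002], [1.0, 0.0, 0.0], [0.0, -0.002, -1.0]]
contact_force: [0.7, 0.4, -1.5]
opening: 47.8
grasp_force: 14.8
```

Request:
send_rows([
  [[0.014,0.018,0,0,0,0,1],[0.016,0.02,0,0,0,0,1],[0.016,0.02,0,0,0,0,1],[0.016,0.02,0,0,0,0,1]],
])

```text
clock: 4.53
tool_pos: [567.9, -100.9, 403.8]
tool_rot: [[0.001, 1.0, -0.003], [1.0, -0.001, -0.001], [-0.001, -0.003, -1.0]]
contact_force: [0.1, -0.7, -2.5]
opening: 47.6
grasp_force: 14.8
```

Run:
```python
from h import *
s,c,im=look('w2')
for e in blacks(im): print(np.round(e[0]),np.round(e[1]),atz('wrist',e[0],11,c).round(1))
print([(np.round(d['xy']).tolist(),round(d['p'],2),atz('wrist',d['xy'],11,c).round()) for d in cams.tip_of('wrist','coaster_a')])
```

```text
tcp [ 567.9 -100.9  403.8] open 47.6 t 4.5
[415.  98.] [49. 80.] [657.3   5.3]
[420.  19.] [48. 81.] [656.5  71.8]
[([420.0, 2.0], 0.96, array([656.,  85.])), ([409.0, 184.0], 0.75, array([657., -77.])), ([408.0, 102.0], 0.61, array([651.,   2.]))]
```

View pics/w2.png

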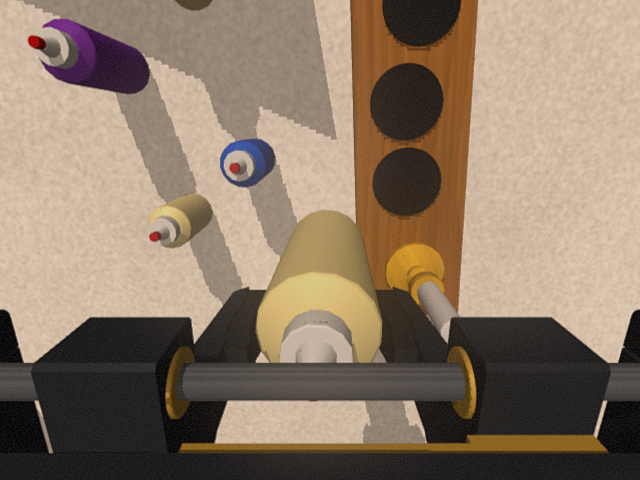

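The wrist view shows c1 at (407,182), c2 at (407,102) and c3 cut off at the top. Bottle z hangs upright in the grip. I'll redo the coaster segmentation with a looser threshold.

```bash
cat >> h.py <<'E'
def coasters(im,c):
    m=((im.max(2)<60)&(im.max(2).astype(int)-im.min(2)<22)).astype(np.uint8); m[285:]=0
    m=cv2.morphologyEx(m,cv2.MORPH_OPEN,np.ones((5,5)))
    for k in cv2.findContours(m,0,1)[-2]:
        if cv2.contourArea(k)>1000:
            e=cv2.fitEllipse(cv2.convexHull(k)); print('coaster',np.round(e[0]),np.round(e[1]),cv2.boundingRect(k),atz('wrist',e[0],11,c).round(1))
E
python3 - <<'E'
from h import *
coasters(cv2.imread('pics/w2.png'),cams.calibration('wrist'))
E
```

```text
coaster [406. 101.] [70. 77.] (371, 64, 71, 76) [649.8   1. ]
coaster [421.   3.] [75. 86.] (383, 0, 77, 46) [657.4  83.4]
```

Run:
```python
from h import *
c=cams.calibration('wrist'); im=cv2.imread('pics/w2.png')
print(im[182,407],atz('wrist',(407,182),11,c))
m=((im.max(2)<75)).astype(np.uint8);m[:142]=0;m[232:]=0;m[:,:365]=0;m[:,470:]=0
for k in cv2.findContours(m,0,1)[-2]:
    if cv2.contourArea(k)>1000:
        e=cv2.fitEllipse(cv2.convexHull(k)); print(e,cv2.boundingRect(k),atz('wrist',e[0],11,c).round(1))
```

```text
[33 41 50] [655.71398228 -76.39323294]
((406.4677734375, 181.17222595214844), (65.75300598144531, 70.05876159667969), 46.9107666015625) (373, 148, 68, 68) [655.1 -75.5]
```

Request:
send_rows([
  [[0.015,0.004,0,0,0,0,1],[0.04,0.01,0,0,0,0,1],[0.066,0.017,0,0,0,0,1],[0.086,0.021,0,0,0,0,1],[0.086,0.021,0,0,0,0,1]],
])

```text
clock: 5.05
tool_pos: [657.2, -79.1, 404.4]
tool_rot: [[0.001, 1.0, 0.003], [1.0, -0.001, 0.002], [0.002, 0.003, -1.0]]
contact_force: [0.3, 0.9, -1.7]
opening: 47.7
grasp_force: 14.8
```

Request:
send_rows([
  [[0,0,-0.02,0,0,0,1],[0,0,-0.055,0,0,0,1],[0,0,-0.09,0,0,0,1],[0,0,-0.12,0,0,0,1],[0,0,-0.132,0,0,0,1]],
])

```text
clock: 5.47
tool_pos: [651.9, -81.2, 268.2]
tool_rot: [[0.002, 1.0, -0.009], [1.0, -0.002, -0.001], [-0.001, -0.009, -1.0]]
contact_force: [-0.5, -0.2, -2.7]
opening: 47.7
grasp_force: 14.8
```

Request:
send_rows([
  [[0,0,-0.003,0,0,0,1],[0,0,-0.006,0,0,0,1],[0,0,-0.01,0,0,0,1],[0,0,-0.01,0,0,0,1],[0,0,-0.01,0,0,0,1]],
])

```text
clock: 5.88
tool_pos: [655.3, -79.0, 264.2]
tool_rot: [[0.0, 1.0, 0.002], [1.0, -0.0, -0.0], [-0.0, 0.002, -1.0]]
contact_force: [-0.7, -0.2, -1.6]
opening: 47.9
grasp_force: 14.8
```

Request:
send_rows([
  [[0,0,-0.002,0,0,0,1],[0,0,-0.004,0,0,0,1],[0,0,-0.0055,0,0,0,1],[0,0,-0.0055,0,0,0,1],[0,0,-0.0055,0,0,0,1]],
])

```text
clock: 6.3
tool_pos: [655.4, -78.9, 258.2]
tool_rot: [[0.0, 1.0, 0.002], [1.0, -0.0, 0.0], [0.0, 0.002, -1.0]]
contact_force: [0.5, 0.1, 4.4]
opening: 48.0
grasp_force: 14.8
```

Run:
```python
from h import *
s,c,im=look('w3');print(s['contact_force'])
```

```text
tcp [655.4 -78.9 258.2] open 48.0 t 6.3
[0.45049041 0.06228616 4.3930639 ]
```

View pics/w3.png

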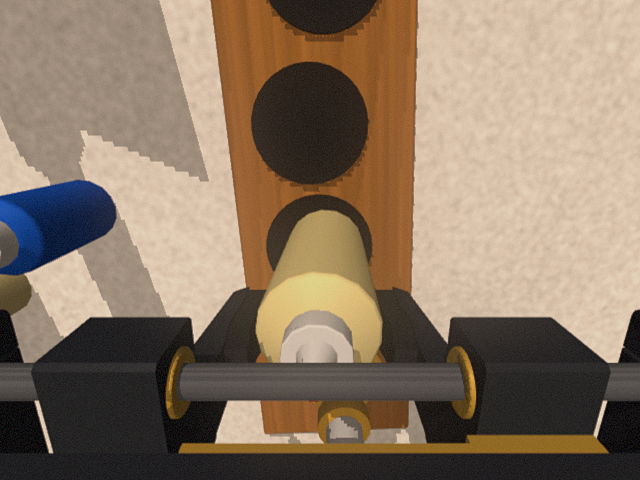

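Wrist view: z stands on c1, whose visible rim spans columns 267–372, and the bottle is about centred. c2 is at (310,122). Releasing and moving on to bottle y.

Run:
```python
from h import *
c=cams.calibration('wrist'); im=cv2.imread('pics/w3.png'); coasters(im,c)
```

```text
coaster [305. 126.] [103. 109.] (256, 75, 100, 101) [646.9   0.7]
coaster [322. -22.] [110. 114.] (271, 0, 104, 34) [656.8  76.4]
```

Request:
send_rows([
  [[0,0,0.001,0,0,0,0.3],[0,0,0.001,0,0,0,0],[0,0,0.001,0,0,0,0],[0,0,0.001,0,0,0,0],[0,0,0.001,0,0,0,0]],
])

```text
clock: 6.77
tool_pos: [654.6, -79.0, 257.9]
tool_rot: [[-0.0, 1.0, -0.001], [1.0, 0.0, 0.0], [0.0, -0.001, -1.0]]
contact_force: [-0.6, 0.3, 0.5]
opening: 79.1
grasp_force: 0.0
```

Request:
send_rows([
  [[0,0,0,0,0,0,0],[0,0,0.02,0,0,0,0],[0,0,0.06,0,0,0,0],[0,0,0.1,0,0,0,0],[0,0,0.135,0,0,0,0]],
])

```text
clock: 7.18
tool_pos: [654.8, -78.9, 395.3]
tool_rot: [[-0.0, 1.0, 0.0], [1.0, 0.0, 0.0], [0.0, 0.0, -1.0]]
contact_force: [0.9, 0.4, 0.2]
opening: 88.0
grasp_force: 0.0
```

Request:
send_rows([
  [[0,0,0.011,0,0,0,0],[-0.028,0.024,0.011,0,0,0,0],[-0.056,0.05,0.011,0,0,0,0],[-0.084,0.075,0.011,0,0,0,0],[-0.112,0.1,0.011,0,0,0,0]],
])

```text
clock: 7.6
tool_pos: [541.2, 21.7, 404.0]
tool_rot: [[0.001, 1.0, -0.0], [1.0, -0.001, 0.0], [0.0, -0.0, -1.0]]
contact_force: [0.3, 0.7, 0.1]
opening: 88.1
grasp_force: 0.0
```

Request:
send_rows([
  [[-0.028,0.024,0,0,0,0,0],[-0.056,0.05,0,0,0,0,0],[-0.084,0.075,0,0,0,0,0],[-0.096,0.085,0,0,0,0,0],[-0.096,0.085,0,0,0,0,0]],
])

```text
clock: 8.02
tool_pos: [443.7, 108.8, 404.4]
tool_rot: [[-0.007, 1.0, -0.002], [1.0, 0.007, 0.0], [0.0, -0.002, -1.0]]
contact_force: [0.2, -0.3, 0.2]
opening: 87.8
grasp_force: 0.0
```

Run:
```python
from h import *
s,c,im=look('w4')
for p,a in reds(im): print(p.round(),a,'z120',atz('wrist',p,119,c).round(1),'z80',atz('wrist',p,79,c).round(1))
coasters(im,c)
```

```text
tcp [443.7 108.8 404.4] open 87.8 t 8.0
[305.  48.] 87 z120 [431.8 237.8] z80 [430.1 245.5]
[330. 243.] 77 z120 [450.4 103.7] z80 [451.6  91.3]
[243. 324.] 78 z120 [379.9  32.8] z80 [370.5   9.7]
[306. 438.] 56 z120 [431.1 -84.7] z80 [ 429.3 -125.5]
coaster [520. 229.] [59. 69.] (488, 199, 66, 62) [656.5  86.4]
coaster [534. 154.] [64. 76.] (499, 119, 70, 70) [656.3 164.9]
```

View pics/w4.png

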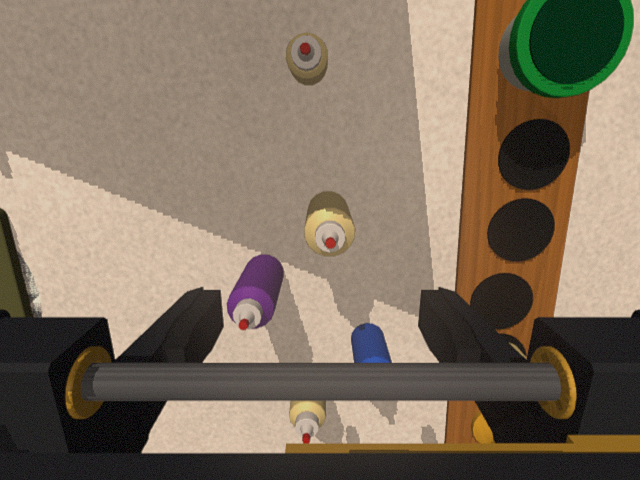

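Wrist view: y's tip is at (330,243), w's tip at (305,48), c4 at (534,154), c3 at (520,229) and the purple decoy at (243,324). Nothing is in the way of grasping y.

Request:
send_rows([
  [[0.004,-0.002,-0.035,0,0,0,0],[0.004,-0.002,-0.075,0,0,0,0],[0.004,-0.002,-0.115,0,0,0,0],[0.004,-0.002,-0.15,0,0,0,0],[0.004,-0.002,-0.168,0,0,0,0]],
], squeeze=12)

```text
clock: 8.48
tool_pos: [451.1, 102.5, 232.6]
tool_rot: [[0.002, 1.0, -0.003], [1.0, -0.002, -0.002], [-0.002, -0.003, -1.0]]
contact_force: [-0.4, 0.2, 0.4]
opening: 88.2
grasp_force: 0.0
```

Request:
send_rows([
  [[0,0,-0.005,0,0,0,0],[0,0,-0.01,0,0,0,0],[0,0,-0.01,0,0,0,0.3],[0,0,-0.01,0,0,0,0.6],[0,0,-0.01,0,0,0,1]],
])

```text
clock: 8.9
tool_pos: [451.5, 103.8, 227.3]
tool_rot: [[0.001, 1.0, 0.002], [1.0, -0.001, 0.001], [0.001, 0.002, -1.0]]
contact_force: [0.5, -0.8, 0.7]
opening: 70.0
grasp_force: 0.0
```

Request:
send_rows([
  [[0,0,0,0,0,0,1],[0,0,0,0,0,0,1],[0,0,0,0,0,0,1],[0,0,0,0,0,0,1],[0,0,0,0,0,0,1]],
])

```text
clock: 9.32
tool_pos: [450.9, 104.0, 226.6]
tool_rot: [[0.0, 1.0, 0.001], [1.0, -0.0, 0.0], [0.0, 0.001, -1.0]]
contact_force: [-0.7, -0.1, 3.6]
opening: 43.4
grasp_force: 12.0
```

Request:
send_rows([
  [[0,0,0,0,0,0,1],[0,0,0,0,0,0,1],[0,0,0,0,0,0,1]],
])

```text
clock: 9.57
tool_pos: [450.9, 104.0, 226.5]
tool_rot: [[-0.0, 1.0, 0.001], [1.0, 0.0, 0.0], [0.0, 0.001, -1.0]]
contact_force: [-0.6, -0.0, 5.7]
opening: 43.5
grasp_force: 12.0
```

Request:
send_rows([
  [[0,0,0.015,0,0,0,1],[0,0,0.045,0,0,0,1],[0.015,-0.008,0.07,0,0,0,1],[0.04,-0.02,0.07,0,0,0,1],[0.07,-0.036,0.07,0,0,0,1]],
])

```text
clock: 9.98
tool_pos: [520.8, 68.8, 297.8]
tool_rot: [[-0.003, 1.0, 0.001], [1.0, 0.003, 0.002], [0.002, 0.001, -1.0]]
contact_force: [0.5, 0.9, -1.8]
opening: 43.7
grasp_force: 12.0
```

Request:
send_rows([
  [[0.03,-0.015,0,0,0,0,1],[0.06,-0.031,0,0,0,0,1],[0.09,-0.046,0,0,0,0,1],[0.115,-0.059,0,0,0,0,1],[0.129,-0.066,0,0,0,0,1]],
])

```text
clock: 10.4
tool_pos: [652.1, -1.2, 295.4]
tool_rot: [[0.004, 1.0, 0.001], [1.0, -0.004, -0.001], [-0.001, 0.001, -1.0]]
contact_force: [0.3, -0.4, -0.8]
opening: 43.2
grasp_force: 12.0
```

Request:
send_rows([
  [[0,0,0,0,0,0,1],[0,0,-0.02,0,0,0,1],[0,0,-0.04,0,0,0,1],[0,0,-0.05,0,0,0,1],[0,0,-0.05,0,0,0,1]],
])

```text
clock: 10.82
tool_pos: [647.8, 2.4, 243.4]
tool_rot: [[-0.001, 1.0, -0.007], [1.0, 0.001, -0.001], [-0.001, -0.007, -1.0]]
contact_force: [-0.6, -0.3, -0.6]
opening: 43.8
grasp_force: 12.0
```

Run:
```python
from h import *
s,c,im=look('w5')
```

```text
tcp [647.8   2.4 243.4] open 43.8 t 10.8
```

View pics/w5.png

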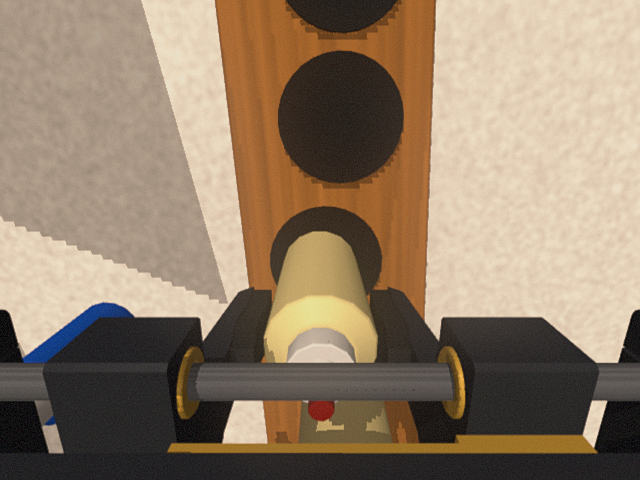

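Wrist view: y hangs over c2, whose rim spans columns 271–382. The bottle sits about 3 mm left of centre, so I'll nudge it +1.5 mm in x and set it down.

Request:
send_rows([
  [[0.0015,0,-0.003,0,0,0,1],[0.0015,0,-0.006,0,0,0,1],[0.0015,0,-0.009,0,0,0,1],[0.0015,0,-0.009,0,0,0,1],[0.0015,0,-0.009,0,0,0,1]],
])

```text
clock: 11.28
tool_pos: [651.4, 2.0, 237.6]
tool_rot: [[0.0, 1.0, 0.001], [1.0, -0.0, 0.0], [0.0, 0.001, -1.0]]
contact_force: [0.3, 0.2, -0.8]
opening: 43.2
grasp_force: 12.0
```

Request:
send_rows([
  [[0,0,-0.001,0,0,0,1],[0,0,-0.001,0,0,0,1],[0,0,-0.001,0,0,0,0.3],[0,0,-0.001,0,0,0,0],[0,0,-0.001,0,0,0,0]],
])

```text
clock: 11.7
tool_pos: [651.4, 2.0, 236.3]
tool_rot: [[0.0, 1.0, 0.0], [1.0, -0.0, 0.0], [0.0, 0.0, -1.0]]
contact_force: [0.2, 0.6, 0.5]
opening: 61.2
grasp_force: 0.0
```

Request:
send_rows([
  [[0,0,0,0,0,0,0],[0,0,0,0,0,0,0],[0,0,0,0,0,0,0],[0,0,0.02,0,0,0,0],[0,0,0.06,0,0,0,0]],
])

```text
clock: 12.12
tool_pos: [649.4, 1.4, 292.2]
tool_rot: [[-0.0, 1.0, -0.01], [1.0, 0.0, -0.001], [-0.001, -0.01, -1.0]]
contact_force: [0.5, -0.8, -0.4]
opening: 88.4
grasp_force: 0.0
```

Request:
send_rows([
  [[0,0,0.04,0,0,0,0],[0,0,0.08,0,0,0,0],[-0.033,-0.018,0.1,0,0,0,0],[-0.066,-0.036,0.1,0,0,0,0],[-0.1,-0.054,0.1,0,0,0,0]],
])

```text
clock: 12.53
tool_pos: [550.7, -52.0, 397.9]
tool_rot: [[-0.0, 1.0, 0.004], [1.0, 0.0, 0.0], [0.0, 0.004, -1.0]]
contact_force: [-0.4, -1.0, -0.6]
opening: 88.5
grasp_force: 0.0
```

Request:
send_rows([
  [[-0.035,-0.019,0,0,0,0,0],[-0.07,-0.038,0,0,0,0,0],[-0.1,-0.054,0,0,0,0,0],[-0.121,-0.065,0,0,0,0,0],[-0.121,-0.065,0,0,0,0,0]],
])

```text
clock: 12.95
tool_pos: [425.5, -119.7, 395.9]
tool_rot: [[0.004, 1.0, -0.007], [1.0, -0.004, -0.003], [-0.003, -0.007, -1.0]]
contact_force: [-0.7, -0.2, -0.5]
opening: 88.2
grasp_force: 0.0
```

Run:
```python
from h import *
s,c,im=look('w6')
for p,a in reds(im): print(p.round(),a,'z100',atz('wrist',p,99,c).round(1))
```

```text
tcp [ 425.5 -119.7  395.9] open 88.2 t 12.9
[248.   4.] 110 z100 [375.9  36.8]
[424. 141.] 85 z100 [499.7 -51.8]
[329. 215.] 74 z100 [ 430.1 -107.3]
```

View pics/w6.png

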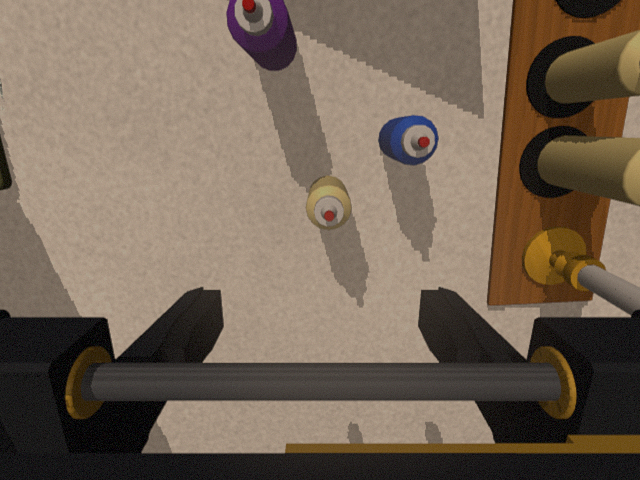

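Wrist view: x's tip is at (329,215). The blue decoy's tip is at (424,141), about 70 mm away in x and 55 mm in y. z and y are both standing on their coasters. I'll let the arm settle and re-measure before descending.

Request:
send_rows([
  [[0,0.006,0,0,0,0,0],[0,0.006,0,0,0,0,0],[0,0.006,0,0,0,0,0],[0,0.006,0,0,0,0,0]],
])

```text
clock: 13.33
tool_pos: [431.2, -110.2, 396.2]
tool_rot: [[-0.002, 1.0, 0.001], [1.0, 0.002, 0.001], [0.001, 0.001, -1.0]]
contact_force: [-0.4, -0.2, 0.3]
opening: 88.3
grasp_force: 0.0
```

Run:
```python
from h import *
s,c,im=look('w7')
for p,a in reds(im): print(p.round(),a,'z100',atz('wrist',p,99,c).round(1))
```

```text
tcp [ 431.2 -110.2  396.2] open 88.3 t 13.3
[238.  23.] 127 z100 [375.6  36.5]
[412. 157.] 81 z100 [499.6 -51.7]
[319. 229.] 75 z100 [ 430.1 -107.3]
```

Request:
send_rows([
  [[-0.001,0.002,-0.035,0,0,0,0],[-0.001,0.002,-0.075,0,0,0,0],[-0.001,0.002,-0.115,0,0,0,0],[-0.001,0.002,-0.15,0,0,0,0],[-0.001,0.002,-0.17,0,0,0,0]],
], squeeze=10)

```text
clock: 13.8
tool_pos: [429.1, -108.5, 223.3]
tool_rot: [[-0.001, 1.0, -0.003], [1.0, 0.001, 0.001], [0.001, -0.003, -1.0]]
contact_force: [0.0, -0.2, 0.4]
opening: 88.0
grasp_force: 0.0
```

Request:
send_rows([
  [[0,0,-0.008,0,0,0,0],[0,0,-0.016,0,0,0,0],[0,0,-0.019,0,0,0,0.3],[0,0,-0.019,0,0,0,0.6],[0,0,-0.019,0,0,0,1]],
])

```text
clock: 14.22
tool_pos: [429.7, -108.8, 207.3]
tool_rot: [[-0.0, 1.0, 0.0], [1.0, 0.0, -0.0], [-0.0, 0.0, -1.0]]
contact_force: [0.7, -0.0, -0.6]
opening: 70.1
grasp_force: 0.0
```

Request:
send_rows([
  [[0,0,0,0,0,0,1],[0,0,0,0,0,0,1],[0,0,0,0,0,0,1],[0,0,0,0,0,0,1],[0,0,0,0,0,0,1]],
])

```text
clock: 14.63
tool_pos: [429.5, -109.1, 207.5]
tool_rot: [[0.0, 1.0, 0.001], [1.0, -0.0, 0.0], [0.0, 0.001, -1.0]]
contact_force: [0.7, 0.2, 1.0]
opening: 39.5
grasp_force: 10.0
```

Request:
send_rows([
  [[0,0,0,0,0,0,1],[0,0,0,0,0,0,1],[0,0,0,0,0,0,1]],
])

```text
clock: 14.88
tool_pos: [429.5, -109.1, 207.5]
tool_rot: [[0.0, 1.0, 0.001], [1.0, -0.0, -0.0], [-0.0, 0.001, -1.0]]
contact_force: [1.5, 0.6, 3.6]
opening: 39.6
grasp_force: 10.0
```

Request:
send_rows([
  [[0,0,0.015,0,0,0,1],[0,0,0.045,0,0,0,1],[0,0,0.085,0,0,0,1],[0,0,0.125,0,0,0,1],[0,0,0.15,0,0,0,1]],
])

```text
clock: 15.3
tool_pos: [429.0, -108.9, 360.1]
tool_rot: [[-0.0, 1.0, 0.001], [1.0, 0.0, 0.001], [0.001, 0.001, -1.0]]
contact_force: [1.0, -0.2, -1.1]
opening: 39.5
grasp_force: 10.0
```

Request:
send_rows([
  [[0.015,0.012,0,0,0,0,1],[0.04,0.034,0,0,0,0,1],[0.068,0.057,0,0,0,0,1],[0.097,0.082,0,0,0,0,1],[0.126,0.106,0,0,0,0,1]],
])

```text
clock: 15.72
tool_pos: [555.9, -2.1, 356.9]
tool_rot: [[0.0, 1.0, -0.001], [1.0, -0.0, -0.0], [-0.0, -0.001, -1.0]]
contact_force: [0.7, -0.7, -0.6]
opening: 39.8
grasp_force: 10.0
```

Request:
send_rows([
  [[0.028,0.024,0,0,0,0,1],[0.056,0.047,0,0,0,0,1],[0.082,0.07,0,0,0,0,1],[0.1015,0.086,0,0,0,0,1],[0.1015,0.086,0,0,0,0,1]],
])

```text
clock: 16.13
tool_pos: [658.8, 88.0, 356.5]
tool_rot: [[-0.004, 1.0, 0.002], [1.0, 0.004, 0.005], [0.005, 0.002, -1.0]]
contact_force: [-0.2, 0.4, -0.6]
opening: 39.3
grasp_force: 10.0
```

Request:
send_rows([
  [[0,0,-0.025,0,0,0,1],[0,0,-0.06,0,0,0,1],[0,0,-0.095,0,0,0,1],[0,0,-0.12,0,0,0,1],[0,0,-0.13,0,0,0,1]],
])

```text
clock: 16.55
tool_pos: [654.4, 81.5, 222.5]
tool_rot: [[-0.0, 1.0, -0.009], [1.0, 0.0, -0.003], [-0.003, -0.009, -1.0]]
contact_force: [-1.1, 0.1, -1.3]
opening: 39.5
grasp_force: 10.0
```

Request:
send_rows([
  [[0,0,0,0,0,0,1],[0,0,0,0,0,0,1],[0,0,0,0,0,0,1]],
])

```text
clock: 16.8
tool_pos: [657.5, 83.2, 229.1]
tool_rot: [[0.0, 1.0, 0.003], [1.0, -0.0, 0.001], [0.001, 0.003, -1.0]]
contact_force: [0.5, -0.1, -1.0]
opening: 39.7
grasp_force: 10.0
```

Run:
```python
from h import *
s,c,im=look('w8')
```

```text
tcp [657.5  83.2 229.1] open 39.7 t 16.8
```

View pics/w8.png

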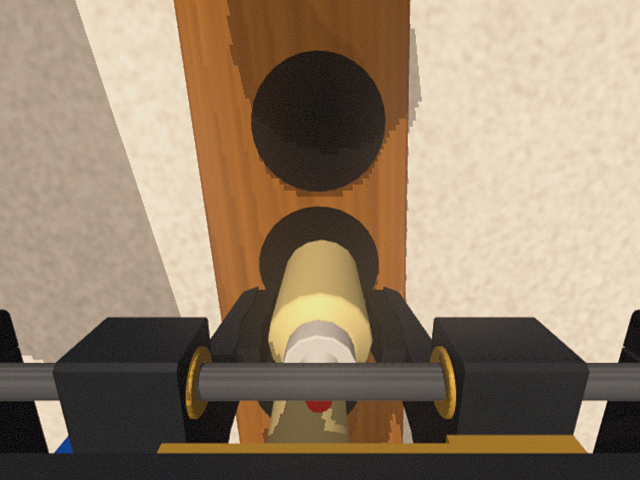

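Wrist view: x is centred over c3 (rim columns 260–378), and c4 is at (318,122). Setting x down, then going to w.

Request:
send_rows([
  [[0,0,-0.004,0,0,0,1],[0,0,-0.008,0,0,0,1],[0,0,-0.0115,0,0,0,1],[0,0,-0.0115,0,0,0,1],[0,0,-0.0115,0,0,0,1]],
])

```text
clock: 17.27
tool_pos: [657.6, 83.1, 217.0]
tool_rot: [[0.0, 1.0, 0.003], [1.0, -0.0, 0.0], [0.0, 0.003, -1.0]]
contact_force: [0.5, -0.6, 5.3]
opening: 39.3
grasp_force: 10.0
```

Request:
send_rows([
  [[0,0,0,0,0,0,1],[0,0,0,0,0,0,0.3],[0,0,0,0,0,0,0],[0,0,0,0,0,0,0],[0,0,0,0,0,0,0]],
])

```text
clock: 17.68
tool_pos: [656.6, 82.9, 215.4]
tool_rot: [[-0.0, 1.0, -0.001], [1.0, 0.0, -0.0], [-0.0, -0.001, -1.0]]
contact_force: [1.0, 0.6, 0.3]
opening: 64.6
grasp_force: 0.0
```

Request:
send_rows([
  [[0,0,0,0,0,0,0],[0,0,0,0,0,0,0],[0,0,0.03,0,0,0,0],[0,0,0.07,0,0,0,0],[0,0,0.11,0,0,0,0]],
])

```text
clock: 18.1
tool_pos: [656.3, 82.8, 325.8]
tool_rot: [[-0.0, 1.0, -0.003], [1.0, 0.0, -0.0], [-0.0, -0.003, -1.0]]
contact_force: [1.0, 1.0, -0.4]
opening: 87.6
grasp_force: 0.0
```

Request:
send_rows([
  [[0,0,0.035,0,0,0,0],[-0.03,0.022,0.05,0,0,0,0],[-0.063,0.045,0.06,0,0,0,0],[-0.096,0.069,0.06,0,0,0,0],[-0.127,0.091,0.06,0,0,0,0]],
])

```text
clock: 18.52
tool_pos: [528.1, 175.1, 386.8]
tool_rot: [[0.0, 1.0, 0.002], [1.0, -0.0, 0.001], [0.001, 0.002, -1.0]]
contact_force: [-0.6, 0.1, -0.2]
opening: 87.9
grasp_force: 0.0
```

Request:
send_rows([
  [[-0.032,0.023,0,0,0,0,0],[-0.064,0.046,0,0,0,0,0],[-0.1,0.07,0,0,0,0,0],[-0.1,0.07,0,0,0,0,0],[-0.1,0.07,0,0,0,0,0]],
])

```text
clock: 18.93
tool_pos: [427.8, 245.8, 386.3]
tool_rot: [[-0.006, 1.0, -0.0], [1.0, 0.006, 0.001], [0.001, -0.0, -1.0]]
contact_force: [-0.5, -0.9, -0.3]
opening: 88.2
grasp_force: 0.0
```

Request:
send_rows([
  [[0,0,0,0,0,0,0],[0,0,0,0,0,0,0],[0,0,0,0,0,0,0]],
])

```text
clock: 19.18
tool_pos: [431.1, 242.9, 385.5]
tool_rot: [[0.003, 1.0, 0.0], [1.0, -0.003, -0.0], [-0.0, 0.0, -1.0]]
contact_force: [-0.2, 0.5, 0.1]
opening: 88.5
grasp_force: 0.0
```

Run:
```python
from h import *
s,c,im=look('w9'); print(observe()['joint_positions'])
for p,a in reds(im): print(p.round(),a,'z80',atz('wrist',p,79,c).round(1))
```

```text
tcp [431.1 242.9 385.5] open 88.5 t 19.2
[-13.66180132  34.32905596 -33.44835528 112.3237362   28.01137711
  41.50874886 -64.17510021]
[319. 225.] 63 z80 [430. 246.]
```

View pics/w9.png

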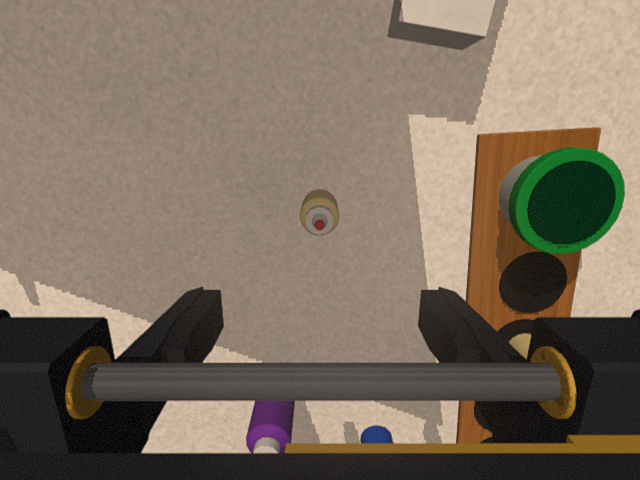

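Wrist view: w's tip is at (319,225), standing alone, so it is clear to grasp.

Request:
send_rows([
  [[-0.001,0.003,-0.035,0,0,0,0],[-0.001,0.003,-0.075,0,0,0,0],[-0.001,0.003,-0.115,0,0,0,0],[-0.001,0.003,-0.15,0,0,0,0],[-0.001,0.003,-0.175,0,0,0,0]],
], squeeze=8)

```text
clock: 19.65
tool_pos: [429.1, 245.9, 207.9]
tool_rot: [[0.002, 1.0, -0.002], [1.0, -0.002, -0.002], [-0.002, -0.002, -1.0]]
contact_force: [-0.1, 0.4, 1.1]
opening: 88.3
grasp_force: 0.0
```

Request:
send_rows([
  [[0,0,-0.01,0,0,0,0],[0,0,-0.02,0,0,0,0],[0,0,-0.0235,0,0,0,0.3],[0,0,-0.0235,0,0,0,0.6],[0,0,-0.0235,0,0,0,1]],
])

```text
clock: 20.07
tool_pos: [429.3, 246.8, 187.4]
tool_rot: [[0.001, 1.0, 0.001], [1.0, -0.001, 0.0], [0.0, 0.001, -1.0]]
contact_force: [0.5, 1.1, -0.3]
opening: 70.1
grasp_force: 0.0
```

Request:
send_rows([
  [[0,0,0,0,0,0,1],[0,0,0,0,0,0,1],[0,0,0,0,0,0,1],[0,0,0,0,0,0,1],[0,0,0,0,0,0,1]],
])

```text
clock: 20.48
tool_pos: [429.0, 247.0, 187.6]
tool_rot: [[0.0, 1.0, 0.001], [1.0, -0.0, 0.0], [0.0, 0.001, -1.0]]
contact_force: [0.3, -0.0, 1.4]
opening: 37.0
grasp_force: 0.4
```

Request:
send_rows([
  [[0,0,0,0,0,0,1],[0,0,0,0,0,0,1],[0,0,0,0,0,0,1],[0,0,0,0,0,0,1]],
])

```text
clock: 20.82
tool_pos: [429.0, 247.0, 187.5]
tool_rot: [[0.0, 1.0, 0.001], [1.0, -0.0, 0.0], [0.0, 0.001, -1.0]]
contact_force: [0.4, 0.8, 5.1]
opening: 35.7
grasp_force: 8.0
```

Request:
send_rows([
  [[0,0,0.015,0,0,0,1],[0,0,0.045,0,0,0,1],[0,0,0.08,0,0,0,1],[0.015,-0.005,0.1,0,0,0,1],[0.04,-0.014,0.1,0,0,0,1]],
])

```text
clock: 21.23
tool_pos: [467.7, 235.1, 291.1]
tool_rot: [[-0.005, 1.0, 0.002], [1.0, 0.005, 0.005], [0.005, 0.002, -1.0]]
contact_force: [0.5, 1.1, -0.5]
opening: 35.9
grasp_force: 8.0
```

Request:
send_rows([
  [[0.034,-0.012,0,0,0,0,1],[0.068,-0.024,0,0,0,0,1],[0.102,-0.036,0,0,0,0,1],[0.136,-0.049,0,0,0,0,1],[0.165,-0.059,0,0,0,0,1]],
])

```text
clock: 21.65
tool_pos: [635.8, 171.7, 286.5]
tool_rot: [[0.002, 1.0, -0.001], [1.0, -0.002, -0.001], [-0.001, -0.001, -1.0]]
contact_force: [-0.3, 0.2, -1.1]
opening: 35.8
grasp_force: 8.0
```

Request:
send_rows([
  [[0.015,-0.006,0,0,0,0,1],[0.022,-0.008,0,0,0,0,1],[0.022,-0.008,-0.02,0,0,0,1],[0.022,-0.008,-0.05,0,0,0,1],[0.022,-0.008,-0.068,0,0,0,1]],
])

```text
clock: 22.07
tool_pos: [654.1, 166.4, 216.7]
tool_rot: [[-0.001, 1.0, -0.004], [1.0, 0.001, -0.001], [-0.001, -0.004, -1.0]]
contact_force: [-1.0, -0.0, -1.7]
opening: 35.7
grasp_force: 8.0
```

Request:
send_rows([
  [[0,0,-0.008,0,0,0,1],[0,0,-0.008,0,0,0,1],[0,0,-0.008,0,0,0,1],[0,0,-0.008,0,0,0,1]],
])

```text
clock: 22.4
tool_pos: [656.1, 166.8, 212.7]
tool_rot: [[-0.0, 1.0, 0.002], [1.0, 0.0, 0.001], [0.001, 0.002, -1.0]]
contact_force: [0.5, 0.5, -0.6]
opening: 35.7
grasp_force: 8.0
```

Run:
```python
from h import *
s,c,im=look('w10')
```

```text
tcp [656.1 166.8 212.7] open 35.7 t 22.4
```

View pics/w10.png

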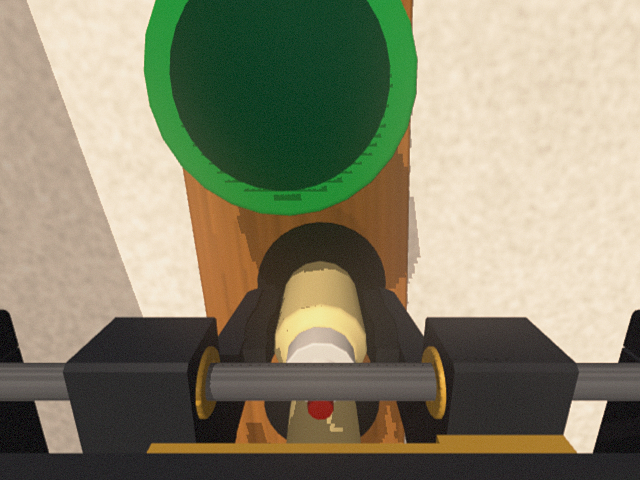

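Wrist view: w is centred over c4 (rim columns 259–385) and the tub is clear. Setting it down and retreating upward.

Request:
send_rows([
  [[0,0,-0.004,0,0,0,1],[0,0,-0.008,0,0,0,1],[0,0,-0.0115,0,0,0,1],[0,0,-0.0145,0,0,0,1],[0,0,-0.0145,0,0,0,1]],
])

```text
clock: 22.87
tool_pos: [655.9, 166.1, 197.1]
tool_rot: [[0.0, 1.0, 0.0], [1.0, -0.0, -0.0], [-0.0, 0.0, -1.0]]
contact_force: [-1.1, -0.1, 2.0]
opening: 35.8
grasp_force: 8.0
```

Request:
send_rows([
  [[0,0,0,0,0,0,1],[0,0,0,0,0,0,0.3],[0,0,0,0,0,0,0],[0,0,0,0,0,0,0],[0,0,0,0,0,0,0]],
])

```text
clock: 23.28
tool_pos: [655.8, 165.9, 196.5]
tool_rot: [[0.0, 1.0, -0.0], [1.0, -0.0, -0.0], [-0.0, -0.0, -1.0]]
contact_force: [0.2, -0.4, -0.3]
opening: 60.1
grasp_force: 0.0
```

Request:
send_rows([
  [[0,0,0,0,0,0,0],[0,0,0,0,0,0,0],[0,0,0.03,0,0,0,0],[0,0,0.07,0,0,0,0],[0,0,0.11,0,0,0,0]],
])

```text
clock: 23.7
tool_pos: [655.3, 165.8, 306.8]
tool_rot: [[-0.0, 1.0, -0.003], [1.0, 0.0, -0.001], [-0.001, -0.003, -1.0]]
contact_force: [1.2, 0.0, 0.6]
opening: 87.9
grasp_force: 0.0
```

Request:
send_rows([
  [[0,0,0.04,0,0,0,0],[0,0,0.08,0,0,0,0],[-0.04,0,0.08,0,0,0,0],[-0.08,0,0.08,0,0,0,0],[-0.12,0,0.08,0,0,0,0]],
])

```text
clock: 24.12
tool_pos: [534.6, 165.9, 387.7]
tool_rot: [[0.001, 1.0, 0.002], [1.0, -0.001, 0.001], [0.001, 0.002, -1.0]]
contact_force: [-0.7, 1.1, -0.7]
opening: 88.2
grasp_force: 0.0
```

Request:
send_rows([
  [[-0.04,0,0,0,0,0,0],[-0.08,0,0,0,0,0,0],[-0.1,0,0,0,0,0,0],[-0.1,0,0,0,0,0,0]],
])

```text
clock: 24.45
tool_pos: [431.3, 165.9, 387.1]
tool_rot: [[-0.005, 1.0, -0.003], [1.0, 0.005, -0.003], [-0.003, -0.003, -1.0]]
contact_force: [-0.2, 0.4, -0.3]
opening: 87.9
grasp_force: 0.0
```

Run:
```python
from h import *
s=observe();print(s['clock'],s['tool_pos'],s['opening'])
im=cams.capture('scene'); cv2.imwrite('pics/s2.png',cv2.resize(im[150:420,160:540],(760,540)))
for p,a in reds(im): print(p.round(),a,[atz('scene',p,z).round() for z in (90,110,130,150)])
```

```text
24.45 [431.26473278 165.91492617 387.13251965] 87.90629519635586
[ 37. 291.] 436 [array([ 840., -396.]), array([ 850., -374.]), array([ 859., -352.]), array([ 869., -330.])]
[363. 288.] 17 [array([642.,  78.]), array([659.,  82.]), array([676.,  87.]), array([692.,  92.])]
[413. 311.] 17 [array([657., 162.]), array([673., 164.]), array([690., 165.]), array([706., 167.])]
```

View pics/s2.png

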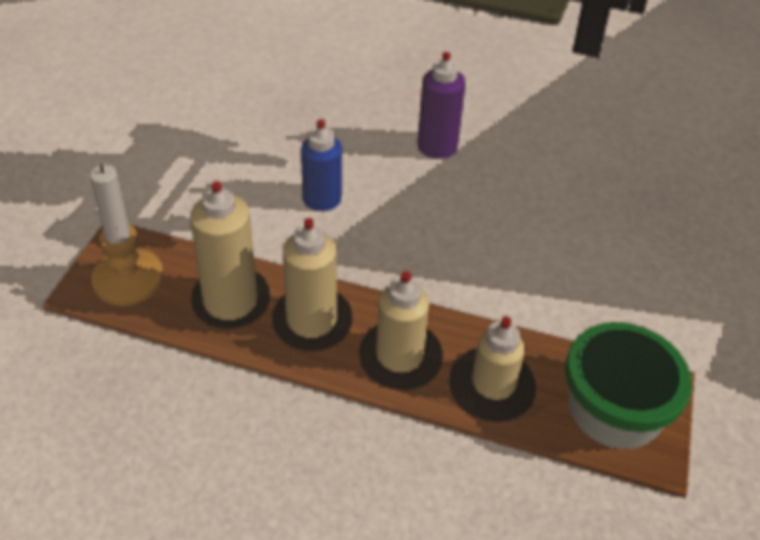

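The scene crop shows all four bottles upright and centred on their coasters. They run w, x, y, z from tub to candlestick, and both of those are where they started. Handing in.

```bash
python3 -c "
from station import sign_off
print(sign_off())"
```

```text
the job is handed in; nothing more can be done
None
```

All four bottles stand upright on the coasters in size order, smallest by the tub and largest by the candlestick, with nothing held; the job is handed in at about 24.5 s, and no verdict was returned.

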